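# Turn the salon's product carousel to the wide jar

### The job

On the salon counter stands a small carousel of styling products; turn it, pushing it round by a post on its rim, until the wide low jar stands centred in front of the flat arrow-tipped pointer that sticks out from under the disc. Leave it at rest there and do not disturb the cup of combs beside it.

Things in the scene. Friction and masses are not known exactly. Their poses are not given: they have to be found in the camera images.
- stand: Fixed steel foot of the carousel, under a wooden disc 270 mm across (disc top 30 mm above the counter). Origin on the counter on the vertical turning axis, z up; its -x axis runs along the pointer, a flat black bar 30 mm wide, 10 mm high, whose wider arrow tip ends 217 mm from the axis. Position and heading on the counter vary.
- wide_jar (a point): Centre of the lid top of the wide low jar (66 mm across, 40 mm tall, top 70 mm above the counter), 66 mm from the axis. It and three more products are fixed in wells a quarter turn apart, equally far out: a narrow jar opposite (41 mm across), a round and a square bottle at the sides (38 and 42 mm wide, tops 101 and 98 mm above the counter).
- turntable (a joint): Disc angle, rad, counter-clockwise from above; 0 or 2 pi: wide jar over the pointer. Endless both ways; takes about 1 N at a post, hardly coasts. Four upright steel push posts (14 mm thick, tops 75 mm above the counter) stand on the disc 120 mm from the axis, midway between the products, so 45 degrees either side of the wide jar and a quarter turn apart.
- comb_cup: Loose steel cup with combs, a bystander to leave alone, 76 mm across, 95 mm tall, combs up to 170 mm. It stands to the left (+y) of the carousel, at least 95 mm clear of the disc. Origin: centre of its underside.

How it is judged:
By the outcome, as a careful person would: the job done as asked, in the order asked, and still so for the second after the job is handed in, with the robot touching nothing.
It also fails if it takes over 38 s, if anything falls off the work surface, if the arm or the gripper's body presses on something with over 40 N, if the wrist force passes 120 N, or if a joint passes its speed limit or range.

### The arm

A 6-joint arm with a two-finger parallel gripper is mounted at the origin on the work surface. World frame = base frame: x ahead of the robot, y to its left, z up, the work surface at z = 0. Lengths are in m, angles in rad, forces in N, time in s.
With the tool pointing down it reaches from about 0.3 to 0.95 m from the base axis. Payload 3.1 kg.
Tool frame: the origin (TCP) lies midway between the tips of the shut fingers; the grasp point (between the pads) lies 19 mm behind it; z points along the fingers, y is the direction in which the jaws open and shut (so a half turn about z gives the same grasp; the last joint's range is limited). The gripper opens to 85 mm and grips with 20 to 120 N. Pads are 22 mm wide; open, the fingers measure 114 mm over their backs; the gripper's body (76 mm by 85 mm) begins 54 mm behind the grasp point. The pads swing forward as they close: fully open they stand 13 mm farther back than shut.
Start: joints at [-1.193, 0.308, 1.634, -0, 1.2, -0.07], TCP at [0.271, -0.563, 0.231] pointing down, gripper open.
Joint ranges: [-3.06, 3.06], [-0.79, 1.96], [0.05, 2.63], [-1.19, 4.34], [0.05, 2.64], [-2.94, 2.94]. Speed limits (rad/s): [2.79, 2.79, 3.14, 3.14, 3.14, 3.14].

### API

Orientations are given as a unit quaternion [x, y, z, w].
In Python, from cell import ctrl, vision, order gives the robot as it stands.
- The arm moves only by the shell command python3 -m handwheel 'ROWS' [FORCE]. ROWS is a JSON object of lists of equal length, an entry for each row: "slide": the shift along the tool's x, y, z each as a share of 30 mm, from -1 to 1, a list of three; "rotation": the turn, a rotation vector about the tool's x, y, z each as a share of 6 degrees, from -1 to 1, a list of three; "hand": the opening, from 0 (shut) to 1 (fully open). A call has 1 to 10 rows; each row shifts and turns the commanded pose from where the row before left it, along the tool's axes as they then stand; what a row does not reach is not made up. A row lasts 1/8 s, in which the tool goes at most 62.5 mm and 10.7 degrees, less where a joint would pass 70% of its speed; a pose out of reach is approached as far as the arm can. A call with a number of a shift or a turn outside -1 to 1 is refused whole. A call with a gripper value outside its range is refused whole. The fingers move at their own pace and stop on an object; FORCE is the grip in N (left out, the last holds). Time passes only in rows, so rows that do not move let the fingers close. It gives the time, the measured TCP pose, the force and the opening at its end, in the units of the state.
- ctrl.state(): the state, without advancing time (a new reading comes with each control period).
- vision.read_camera(name): name is "scene" or "top" or "wrist"; returns the picture (400x640x3 uint8, red, green, blue); there is no depth.
- vision.camera_model(name): a dict with "vfov" (degrees; the focal length in pixels is half the picture's height over the tangent of half this angle, whatever the lens; pixels are square), "cx", "cy" (the principal point, pixels), "rvec" (rotation vector, rad) and "tvec" (3), from world to camera coordinates, as OpenCV has them. Camera axes: x right, y down, z forward; pixel columns grow to the right and rows downward; lengths in m; the calibration is good to about 2 mm. A picture is of the moment at which its call begins: read the wrist's pose just before it. camera_model takes no time and is no camera call; for the wrist camera it gives the pose at the moment of the call.
- order.finish_job(): hands the job in, once; it reports no verdict.
The state is a dict: "time": time; "joint_positions": joint angles; "joint_vel": joint speeds; "tau": joint torques, N m; "tcp_pos": TCP position; "ee_rot": TCP orientation; "force": force on the tool from outside, world axes, zero at the start; "torque": the same for the moment, N m; "finger_gap": opening from 0.0 (shut) to 1.0 (fully open).
Only numpy, scipy, OpenCV 4.12 (cv2) and the standard library are available. Lean on these libraries where they do the work, as an engineer would, in place of code of your own. Each camera call takes 0.05 s, during which the arm holds its last target.

## Working session

There is one attempt and no reset: what is moved stays moved. The work goes in short steps, Python scripts to look and compute and a shell command to move; the robot and the scene stay as the last step left them, time stands still between calls to the robot, and variables do not carry over. Pictures are saved under pics/ and viewed, and the job is handed in when it is done.

```bash
mkdir -p pics; ls; python3 - <<'E'
from cell import ctrl,vision
import cv2
s=ctrl.state();print(s)
for n in("scene","top"):
    m=vision.camera_model(n);print(n,m)
    cv2.imwrite(f"pics/{n}0.png",vision.read_camera(n)[:,:,::-1])
E
```

```text
pics
{'time': 0.0, 'joint_positions': array([-1.19267826e+00,  3.08996300e-01,  1.63517789e+00,  2.05491872e-05,
        1.19969437e+00, -6.96997600e-02]), 'joint_vel': array([-1.24530441e-03,  2.75874552e-05,  2.84504867e-04,  1.25244432e-03,
       -4.78655475e-04, -1.13279393e-03]), 'tau': array([ 1.82545802e-03, -4.15251625e+01, -2.76668626e+01, -1.84430468e-05,
        1.00936310e-02, -5.55561741e-06]), 'tcp_pos': array([ 0.27030475, -0.56262273,  0.23005662]), 'ee_rot': array([ 9.75037153e-01,  2.22038858e-01, -1.65330999e-04, -1.12592113e-03]), 'force': array([-0.27673354,  0.16926846,  0.00233507]), 'torque': array([-0.02240837, -0.00407509,  0.07597288]), 'finger_gap': 1.002566062766725}
scene {'vfov': 52.45850258443088, 'cx': 319.54939599137094, 'cy': 197.2274486838994, 'rvec': array([ 1.31398592,  2.17426451, -0.93757362]), 'tvec': array([ 0.10214109, -0.29848165,  1.22445487])}
top {'vfov': 45.170907092487596, 'cx': 323.4244867602195, 'cy': 198.08640927399887, 'rvec': array([ 2.19977239, -2.13461834,  0.18475558]), 'tvec': array([0.14327997, 0.5229361 , 0.82793498])}
```

View pics/scene0.png

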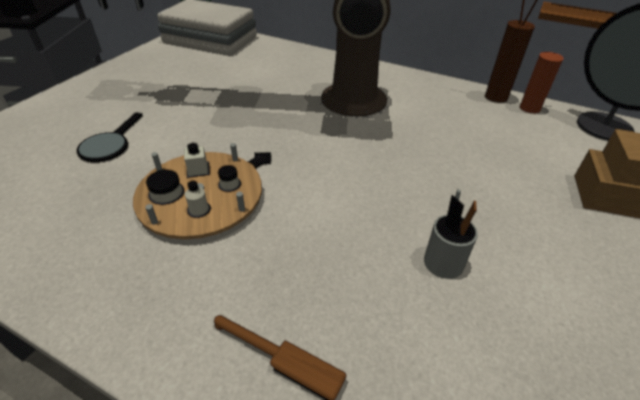

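View pics/top0.png

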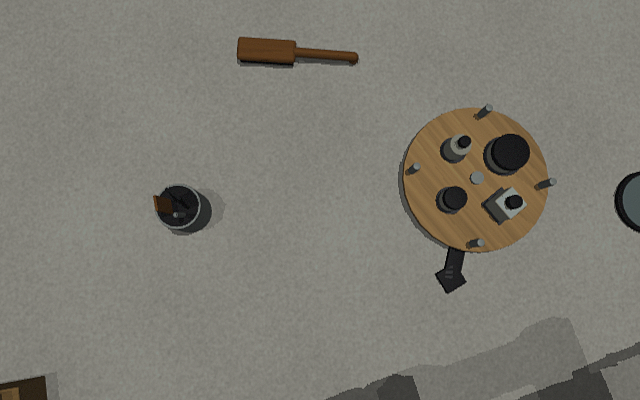

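```bash
cat > h.py <<'E'
import numpy as np,cv2
from cell import ctrl,vision
def ray(n,px,z,m=None):
    m=m or vision.camera_model(n)
    f=200/np.tan(np.radians(m['vfov']/2)); R=cv2.Rodrigues(np.array(m['rvec']))[0];t=np.array(m['tvec'])
    d=R.T@np.array([(px[0]-m['cx'])/f,(px[1]-m['cy'])/f,1]);c=-R.T@t
    return (c+d*(z-c[2])/d[2])
def proj(n,p):
    m=vision.camera_model(n);f=200/np.tan(np.radians(m['vfov']/2))
    R=cv2.Rodrigues(np.array(m['rvec']))[0];q=R@np.array(p)+m['tvec'];return q[:2]/q[2]*f+[m['cx'],m['cy']]
def blobs(mask,amin=30):
    n,l,s,c=cv2.connectedComponentsWithStats(mask.astype(np.uint8))
    return [(s[i,4],c[i].round(1),s[i,:4]) for i in range(1,n) if s[i,4]>amin]
E
python3 - <<'E'
from h import *
im=cv2.imread('pics/top0.png')
hsv=cv2.cvtColor(im,cv2.COLOR_BGR2HSV)
crop=np.zeros(im.shape[:2],bool);crop[95:300,390:565]=1
wood=(hsv[...,1]>80)&(hsv[...,2]>90)&crop
cs,_=cv2.findContours(wood.astype(np.uint8),cv2.RETR_EXTERNAL,cv2.CHAIN_APPROX_NONE)
c=max(cs,key=cv2.contourArea);h=cv2.convexHull(c)
P=np.array([ray('top',p[0],.03)[:2] for p in h])
A=np.c_[2*P,np.ones(len(P))];x=np.linalg.lstsq(A,(P**2).sum(1),rcond=None)[0];print('disc',x[:2],np.sqrt(x[2]+x[0]**2+x[1]**2))
dark=(hsv[...,2]<60)&crop
for b in blobs(dark):print(b, ray('top',b[1],.07)[:2],ray('top',b[1],.01)[:2])
for b in blobs((hsv[...,2]>60)&(hsv[...,1]<45)&crop&(cv2.dilate(wood.astype(np.uint8),np.ones((5,5)))>0),15):print('grey',b,ray('top',b[1],.075)[:2])
c3=im[95:300,390:565];cv2.imwrite('pics/c.png',cv2.resize(c3,None,fx=2.9,fy=2.9,interpolation=2))
print(ray('top',(182,205),.095))
E
```

```text
disc [ 0.56499062 -0.11841592] 0.1336553419502694
(np.int32(74), array([482.6, 112.5]), array([477, 106,  13,  12], dtype=int32)) [ 0.67583218 -0.11834003] [ 0.69599815 -0.14084089]
(np.int32(1375), array([507.2, 153.5]), array([483, 134,  47,  42], dtype=int32)) [ 0.60290438 -0.16084717] [ 0.61769996 -0.18647826]
(np.int32(130), array([463.6, 141.6]), array([457, 136,  14,  12], dtype=int32)) [ 0.62151113 -0.08358027] [ 0.63767691 -0.10352142]
(np.int32(185), array([449.3, 153. ]), array([440, 138,  25,  25], dtype=int32)) [ 0.60008543 -0.05802039] [ 0.61467341 -0.07607932]
(np.int32(46), array([411.5, 169.8]), array([408, 165,  10,   9], dtype=int32)) [0.56783385 0.00853311] [ 0.58004682 -0.00462482]
(np.int32(84), array([412.5, 208. ]), array([402, 175,  32,  63], dtype=int32)) [0.50109012 0.00661641] [ 0.50838809 -0.00668266]
(np.int32(78), array([544. , 183.9]), array([538, 179,  14,  10], dtype=int32)) [ 0.55086912 -0.2247922 ] [ 0.56183281 -0.2551322 ]
(np.int32(606), array([451.4, 198.8]), array([435, 186,  32,  28], dtype=int32)) [ 0.51924898 -0.06104267] [ 0.52788416 -0.079
[... 1095 characters left out ...]
ey (np.int32(74), array([477.1, 177.2]), array([471, 171,  13,  13], dtype=int32)) [ 0.55775783 -0.10479612]
grey (np.int32(39), array([512.6, 190.4]), array([505, 187,  15,   9], dtype=int32)) [ 0.53668059 -0.16658994]
grey (np.int32(266), array([519.7, 230.6]), array([465, 186,  85,  68], dtype=int32)) [ 0.46742693 -0.17710781]
grey (np.int32(100), array([423.6, 225.9]), array([403, 191,  45,  57], dtype=int32)) [ 0.4704403  -0.01136331]
grey (np.int32(72), array([518.3, 209.7]), array([508, 199,  19,  20], dtype=int32)) [ 0.5033702  -0.17567209]
grey (np.int32(31), array([481.2, 242.1]), array([478, 239,   7,   8], dtype=int32)) [ 0.44584824 -0.11007347]
[0.49090207 0.39232106 0.095     ]
```

View pics/c.png

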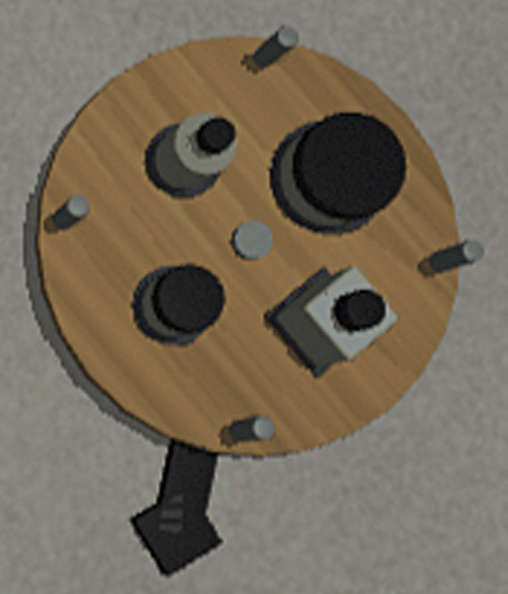

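```bash
python3 - <<'E'
from h import *
o=np.array([390,95]);g=lambda p,z:ray('top',np.array(p)/2.9+o-.33,z)[:2]
C=[.565,-.1184]
posts=np.array([g(p,.075) for p in[(287,38),(77,207),(472,250),(262,429)]]);print(posts,posts.mean(0))
A=np.c_[2*posts,np.ones(4)];x=np.linalg.lstsq(A,(posts**2).sum(1),rcond=None)[0];print('centre',x[:2])
C=x[:2]
for p in posts: d=p-C;print('post',np.linalg.norm(d),np.degrees(np.arctan2(d[1],d[0])))
for nm,p,z in[('jar',(350,167),.07),('narrow',(189,299),.07),('tip',(168,576),.01),('barR',(213,470),.01),('barL',(170,470),.01),('bar mid',(187,490),.01)]:
    w=g(p,z);d=w-C;print(nm,w,np.linalg.norm(d),np.degrees(np.arctan2(d[1],d[0])))
E
```

```text
[[ 0.68323364 -0.12742561]
 [ 0.57370151  0.00142774]
 [ 0.5557975  -0.23737571]
 [ 0.44493889 -0.10801898]] [ 0.56441788 -0.11784814]
centre [ 0.56407046 -0.11792324]
post 0.1195414495147119 -4.5592618553124336
post 0.11973893716164893 85.38650055837336
post 0.1197386136468215 -93.96182717757509
post 0.11954257007577006 175.24752263203246
jar [ 0.60534803 -0.1665431 ] 0.0637787451685679 -49.6692140674265
narrow [ 0.52123677 -0.06707055] 0.06648850318824549 130.10774650149372
tip [ 0.35532999 -0.07092102] 0.21396679715295946 167.31031353872746
barR [ 0.42171163 -0.10003681] 0.14347808611597843 172.838697942754
barL [ 0.42094375 -0.07268099] 0.1501070168675028 162.4582917928587
bar mid [ 0.40876443 -0.08337223] 0.15910291012777505 167.45763619187835
```

```bash
python3 -m handwheel '{"slide":[[0,0,0],[0,0,0],[0,0,0],[0,0,0],[0,0,0],[0,0,0],[0,0,0],[0,0,0],[0,0,0],[0,0,0]],"rotation":[[0,0,-1],[0,0,-1],[0,0,-1],[0,0,-1],[0,0,-1],[0,0,-1],[0,0,-1],[0,0,-1],[0,0,-1],[0,0,-1]],"hand":[0.45,0.45,0.45,0.45,0.45,0.45,0.45,0.45,0.45,0.45]}'
cat >> h.py <<'E'
from scipy.spatial.transform import Rotation as Ro
C=np.array([.5642,-.118])
def info(target=None):
    s=ctrl.state();R=Ro.from_quat(s['ee_rot']).as_matrix();p=s['tcp_pos']
    print('t',round(s['time'],2),'tcp',p.round(4),'yaw_x',np.degrees(np.arctan2(R[1,0],R[0,0])).round(2),'z',R[:,2].round(3),'F',s['force'].round(1),'gap',round(s['finger_gap'],2),'j6',np.degrees(s['joint_positions'][5]).round(1))
    d=p[:2]-C;print('polar',np.linalg.norm(d).round(4),np.degrees(np.arctan2(d[1],d[0])).round(2))
    if target is not None: print('tool delta /30mm',(R.T@(np.array(target)-p)/.03).round(3))
E
python3 -c "
from h import *
info([.5558,-.2374,.15])"
```

```text
time: 1.35
tcp_pos: [0.2704, -0.5629, 0.2305]
ee_rot: [0.732, 0.681, 0.0, -0.001]
force: [-0.2, -0.4, -0.9]
finger_gap: 0.451
t 1.35 tcp [ 0.2704 -0.5629  0.2305] yaw_x 85.85 z [-0.001  0.001 -1.   ] F [-0.2 -0.4 -0.9] gap 0.45 j6 -64.2
polar 0.5331 -123.44
tool delta /30mm [11.506  8.706  2.693]
```

```bash
python3 -m handwheel '{"slide":[[0.96,0.726,0],[0.96,0.726,0],[0.96,0.726,0],[0.96,0.726,0],[0.96,0.726,0],[0.96,0.726,0],[0.96,0.726,0],[0.96,0.726,0],[0.96,0.726,0],[0.96,0.726,0]],"rotation":[[0,0,0],[0,0,0],[0,0,0],[0,0,0],[0,0,0],[0,0,0],[0,0,0],[0,0,0],[0,0,0],[0,0,0]],"hand":[0.45,0.45,0.45,0.45,0.45,0.45,0.45,0.45,0.45,0.45]}'
python3 -m handwheel '{"slide":[[0.96,0.726,0.5],[0.95,0.72,0.7],[0,0,0.7],[0,0,0.7],[0,0,0]],"rotation":[[0,0,0],[0,0,0],[0,0,0],[0,0,0],[0,0,0]],"hand":[0.45,0.45,0.45,0.45,0.45]}'
python3 -c "
from h import *
cv2.imwrite('pics/w1.png',vision.read_camera('wrist')[:,:,::-1]);cv2.imwrite('pics/t1.png',vision.read_camera('top')[:,:,::-1])
info([.5558,-.2374,.05])"
```

```text
time: 2.6
tcp_pos: [0.5099, -0.2915, 0.2307]
ee_rot: [0.733, 0.68, -0.0, -0.001]
force: [0.3, 0.0, -0.1]
finger_gap: 0.448
time: 3.22
tcp_pos: [0.5552, -0.2376, 0.1506]
ee_rot: [0.733, 0.68, -0.001, -0.003]
force: [-0.2, 0.1, -0.5]
finger_gap: 0.456
t 3.33 tcp [ 0.5571 -0.2389  0.1533] yaw_x 85.65 z [-0.  0. -1.] F [0.3 0.1 0.1] gap 0.45 j6 -23.0
polar 0.1211 -93.36
tool delta /30mm [ 0.047 -0.046  3.444]
```

View pics/w1.png

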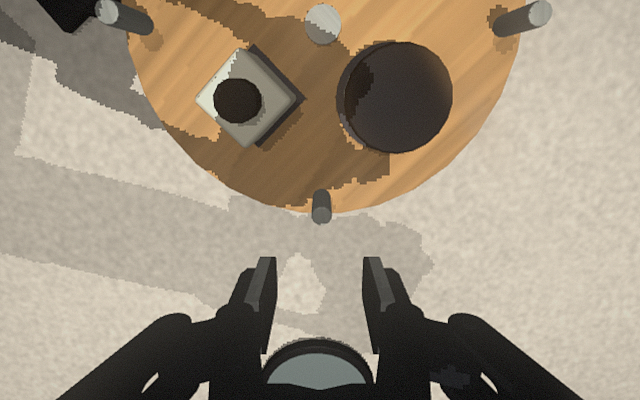

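View pics/t1.png

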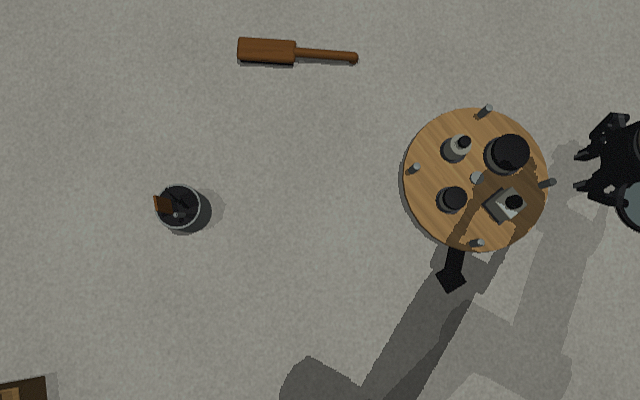

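```bash
python3 -m handwheel '{"slide":[[0.05,-0.05,0.8],[0,0,0.8],[0,0,0.8],[0,0,0.8],[0,0,0.25],[0,0,0]],"rotation":[[0,0,0],[0,0,0],[0,0,0],[0,0,0],[0,0,0],[0,0,0]],"hand":[0.45,0.45,0.45,0.45,0.45,0.45]}'
python3 -c "
from h import *
m=vision.camera_model('wrist');print(-cv2.Rodrigues(np.array(m['rvec']))[0].T@m['tvec'])
cv2.imwrite('pics/w2.png',vision.read_camera('wrist')[:,:,::-1])
info([.5558,-.2374,.05])"
```

```text
time: 4.08
tcp_pos: [0.5562, -0.2376, 0.0503]
ee_rot: [0.733, 0.68, 0.0, 0.0]
force: [-0.4, -0.5, 0.8]
finger_gap: 0.448
[ 0.5630165  -0.15869063  0.19226825]
t 4.12 tcp [ 0.5566 -0.2378  0.0509] yaw_x 85.65 z [ 0.002 -0.001 -1.   ] F [-0.  -0.4  0.2] gap 0.45 j6 -22.9
polar 0.1201 -93.61
tool delta /30mm [ 0.012 -0.029  0.031]
```

View pics/w2.png

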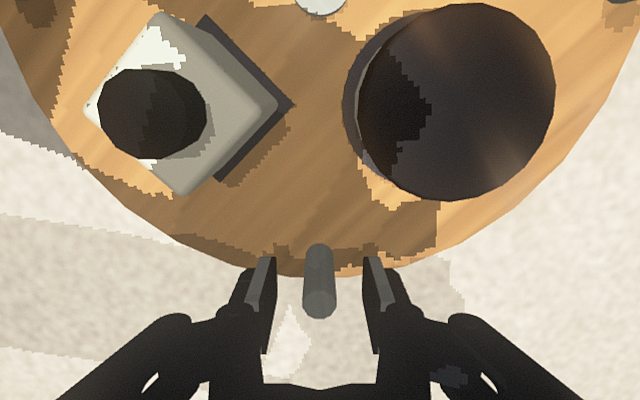

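```bash
python3 -m handwheel '{"slide":[[0.011,-0.209,0],[0.011,-0.209,0],[0.022,-0.418,0],[0.022,-0.418,0],[0.022,-0.418,0],[0.022,-0.418,0],[0.022,-0.418,0],[0.022,-0.418,0],[0.022,-0.418,0],[0.022,-0.418,0]],"rotation":[[0,0,0.5],[0,0,0.5],[0,0,1],[0,0,1],[0,0,1],[0,0,1],[0,0,1],[0,0,1],[0,0,1],[0,0,1]],"hand":[0.45,0.45,0.45,0.45,0.45,0.45,0.45,0.45,0.45,0.45]}'
python3 -c "
from h import *
info()
cv2.imwrite('pics/w3.png',vision.read_camera('wrist')[:,:,::-1])"
```

```text
time: 5.38
tcp_pos: [0.4646, -0.1814, 0.0519]
ee_rot: [0.963, 0.271, 0.002, 0.002]
force: [0.3, -0.1, -0.7]
finger_gap: 0.454
t 5.38 tcp [ 0.4646 -0.1814  0.0519] yaw_x 31.46 z [ 0.005 -0.003 -1.   ] F [ 0.3 -0.1 -0.7] gap 0.45 j6 32.3
polar 0.118 -147.51
```

View pics/w3.png

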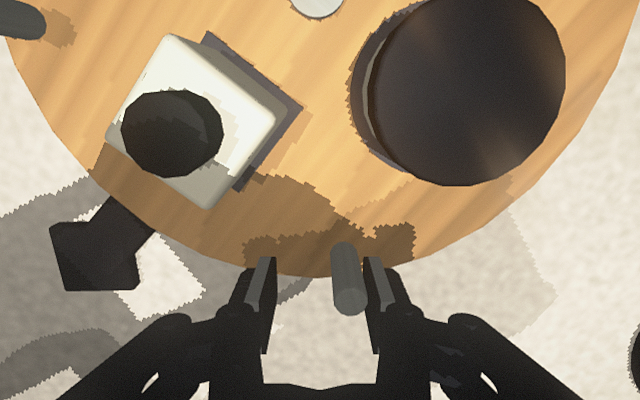

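```bash
python3 -m handwheel '{"slide":[[0.016,-0.418,0],[0.016,-0.418,0],[0.02,-0.418,0],[0.02,-0.418,0],[0.02,-0.418,0],[0.02,-0.418,0],[0.02,-0.418,0],[0.02,-0.418,0],[0.022,-0.418,0],[0.022,-0.418,0]],"rotation":[[0,0,1],[0,0,1],[0,0,1],[0,0,1],[0,0,1],[0,0,1],[0,0,1],[0,0,1],[0,0,1],[0,0,1]],"hand":[0.45,0.45,0.45,0.45,0.45,0.45,0.45,0.45,0.45,0.45]}'
python3 -m handwheel '{"slide":[[0.022,-0.418,0],[0.022,-0.418,0],[0.022,-0.418,0],[0.022,-0.418,0],[0.01,-0.2,0],[0,0,0]],"rotation":[[0,0,1],[0,0,1],[0,0,1],[0,0,1],[0,0,0.5],[0,0,0]],"hand":[0.45,0.45,0.45,0.45,0.45,0.45]}'
python3 -c "
from h import *
info()
cv2.imwrite('pics/w4.png',vision.read_camera('wrist')[:,:,::-1])
cv2.imwrite('pics/t4.png',vision.read_camera('top')[:,:,::-1])"
```

```text
time: 6.68
tcp_pos: [0.4606, -0.0609, 0.0514]
ee_rot: [0.969, -0.246, 0.002, 0.0]
force: [0.1, -1.5, 0.2]
finger_gap: 0.445
time: 7.42
tcp_pos: [0.4976, -0.0191, 0.051]
ee_rot: [0.886, -0.463, 0.001, -0.001]
force: [-0.2, 0.5, 0.2]
finger_gap: 0.453
t 7.42 tcp [ 0.4976 -0.0191  0.051 ] yaw_x -55.22 z [ 0.003 -0.    -1.   ] F [-0.2  0.5  0.2] gap 0.45 j6 138.0
polar 0.1192 123.97
```

View pics/w4.png

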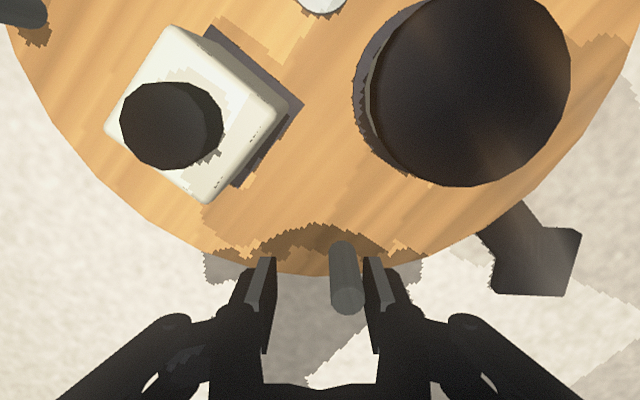

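View pics/t4.png

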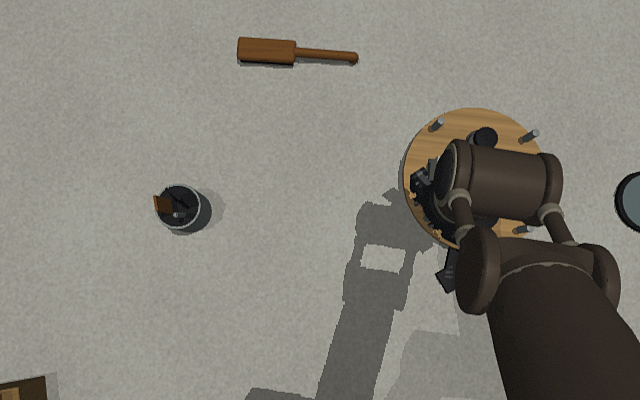

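```bash
python3 - <<'E'
from h import *
im=cv2.imread('pics/t4.png');cv2.imwrite('pics/c4.png',cv2.resize(im[95:300,390:565],None,fx=2.9,fy=2.9,interpolation=2))
E
```

```text
(no output)
```

View pics/c4.png

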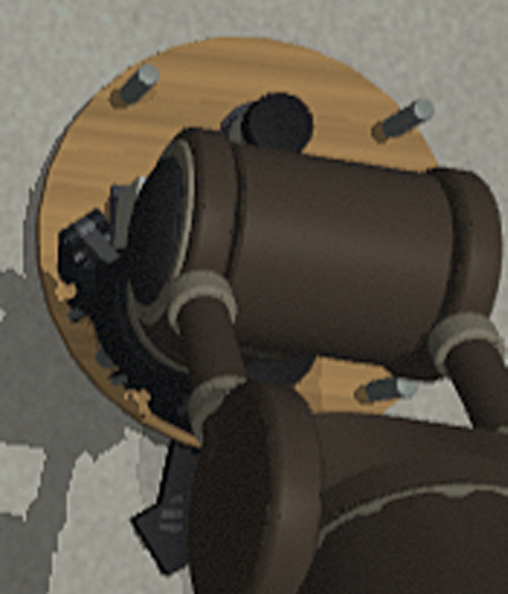

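```bash
python3 - <<'E'
from h import *
o=np.array([390,95])
def pol(w): d=w[:2]-C;return np.linalg.norm(d).round(4),np.degrees(np.arctan2(d[1],d[0])).round(2)
for p in[(148,74),(423,109)]: print('post top',pol(ray('top',np.array(p)/2.9+o-.33,.075)))
for nm,p,z in[('jar',(470,90),.07),('post',(347,302),.075),('tip corner',(578,230),.01),('tip',(572,296),.01),('hub',(320,-5),.05),('tipc',(493,291),.01)]:print(nm,pol(ray('wrist',p,z)),ray('wrist',p,z))
E
```

```text
post top (np.float64(0.1203), np.float64(39.34))
post top (np.float64(0.1206), np.float64(-49.94))
jar (np.float64(0.0626), np.float64(176.23)) [ 0.50169233 -0.11388278  0.07      ]
post (np.float64(0.1172), np.float64(129.7)) [ 0.48935053 -0.02783214  0.075     ]
tip corner (np.float64(0.1829), np.float64(176.33)) [ 0.38167696 -0.10629053  0.01      ]
tip (np.float64(0.216), np.float64(168.53)) [ 0.35249973 -0.07503644  0.01      ]
hub (np.float64(0.0071), np.float64(121.09)) [ 0.56052322 -0.11190162  0.05      ]
tipc (np.float64(0.1836), np.float64(158.52)) [ 0.39333544 -0.05074724  0.01      ]
```

```bash
python3 -m handwheel '{"slide":[[0.01,-0.2,0],[0.008,-0.16,0],[0.004,-0.1,0],[0,0,0],[0,0,0]],"rotation":[[0,0,0.5],[0,0,0.38],[0,0,0.24],[0,0,0],[0,0,0]],"hand":[0.45,0.45,0.45,0.45,0.45]}'
python3 - <<'E'
from h import *
info()
cv2.imwrite('pics/w5.png',vision.read_camera('wrist')[:,:,::-1])
im=vision.read_camera('top')[:,:,::-1];cv2.imwrite('pics/c5.png',cv2.resize(im[95:300,390:565],None,fx=2.9,fy=2.9,interpolation=2))
E
```

```text
time: 8.15
tcp_pos: [0.508, -0.0123, 0.0498]
ee_rot: [0.857, -0.515, 0.0, -0.0]
force: [-0.4, 0.3, -0.6]
finger_gap: 0.45
t 8.15 tcp [ 0.508  -0.0123  0.0498] yaw_x -62.03 z [ 0. -0. -1.] F [-0.4  0.3 -0.6] gap 0.45 j6 145.7
polar 0.1197 118.01
```

View pics/w5.png

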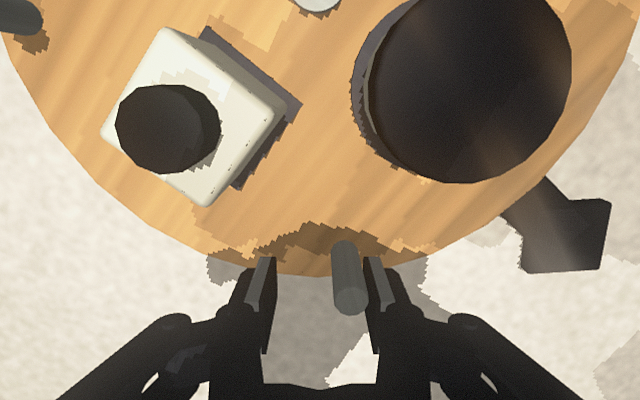

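View pics/c5.png

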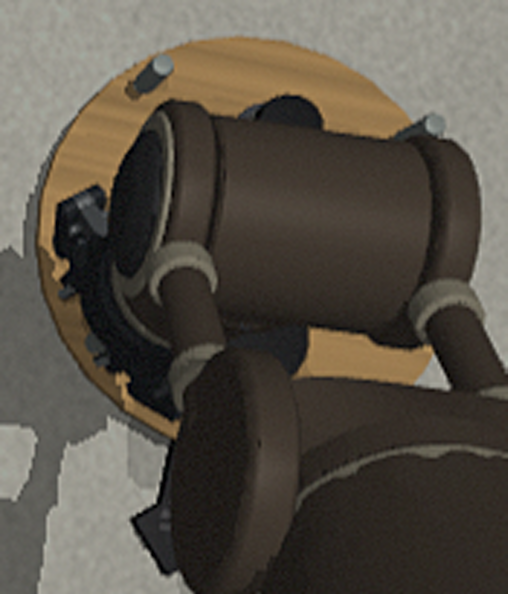

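```bash
python3 - <<'E'
from h import *
o=np.array([390,95])
def pol(w): d=w[:2]-C;return np.linalg.norm(d).round(4),np.degrees(np.arctan2(d[1],d[0])).round(2)
for p in[(162,65),(433,124)]: print('post top',pol(ray('top',np.array(p)/2.9+o-.33,.075)))
for nm,p,z in[('post',(349,302),.075),('tip corner',(609,204),.01),('tip',(600,268),.01),('tipc',(525,271),.01)]:print(nm,pol(ray('wrist',p,z)),ray('wrist',p,z))
E
```

```text
post top (np.float64(0.1199), np.float64(34.35))
post top (np.float64(0.1197), np.float64(-55.11))
post (np.float64(0.1169), np.float64(123.57)) [ 0.49958591 -0.02063882  0.075     ]
tip corner (np.float64(0.185), np.float64(175.9)) [ 0.37962488 -0.10476794  0.01      ]
tip (np.float64(0.2119), np.float64(167.67)) [ 0.35715563 -0.07273454  0.01      ]
tipc (np.float64(0.1829), np.float64(158.48)) [ 0.39403043 -0.0509013   0.01      ]
```

```bash
python3 -m handwheel '{"slide":[[0.001,-0.06,0],[0.001,-0.055,0],[0,0,0],[0,0.2,0],[0,0.2,0],[0,0,-0.8],[0,0,-1],[0,0,-1],[0,0,-1],[0,0,-0.5]],"rotation":[[0,0,0.14],[0,0,0.13],[0,0,0],[0,0,0],[0,0,0],[0,0,0],[0,0,0],[0,0,0],[0,0,0],[0,0,0]],"hand":[0.45,0.45,0.45,0.45,0.45,0.45,0.45,0.45,0.45,0.45]}'
python3 - <<'E'
from h import *
info([.45,.19,.2])
E
```

```text
time: 9.5
tcp_pos: [0.5009, -0.0163, 0.1805]
ee_rot: [0.849, -0.528, 0.001, -0.001]
force: [0.4, -0.8, -0.7]
finger_gap: 0.454
t 9.5 tcp [ 0.5009 -0.0163  0.1805] yaw_x -63.69 z [ 0.003 -0.    -1.   ] F [ 0.4 -0.8 -0.7] gap 0.45 j6 146.9
polar 0.1198 121.88
tool delta /30mm [-6.915 -1.526 -0.656]
```

```bash
python3 -m handwheel '{"slide":[[-1,0,0],[-1,0,0],[-1,0,0],[-1,0,0],[-1,0,0],[-1,0,0],[0,0,0]],"rotation":[[0,0,0],[0,0,0],[0,0,0],[0,0,0],[0,0,0],[0,0,0],[0,0,0]],"hand":[0.45,0.45,0.45,0.45,0.45,0.45,0.45]}'
python3 - <<'E'
from h import *
info()
cv2.imwrite('pics/w6.png',vision.read_camera('wrist')[:,:,::-1])
im=vision.read_camera('top')[:,:,::-1];cv2.imwrite('pics/t6.png',im);cv2.imwrite('pics/c6.png',cv2.resize(im[95:300,390:565],None,fx=2.9,fy=2.9,interpolation=2))
E
```

```text
time: 10.38
tcp_pos: [0.4189, 0.1462, 0.178]
ee_rot: [0.85, -0.526, -0.001, 0.001]
force: [0.1, -0.7, 0.1]
finger_gap: 0.45
t 10.38 tcp [0.4189 0.1462 0.178 ] yaw_x -63.52 z [-0.002 -0.    -1.   ] F [ 0.1 -0.7  0.1] gap 0.45 j6 167.1
polar 0.3015 118.81
```

View pics/w6.png

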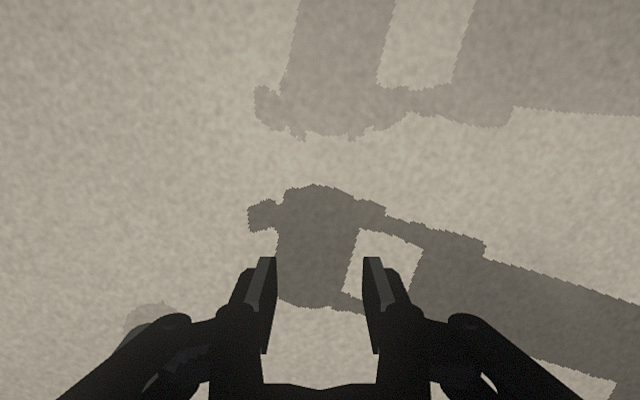

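View pics/c6.png

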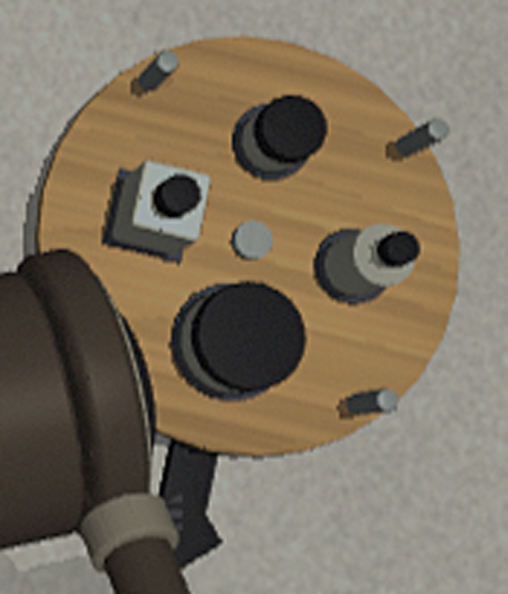

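```bash
python3 - <<'E'
from h import *
a=cv2.imread('pics/top0.png')[235:300,420:485];b=cv2.imread('pics/t6.png')
k=lambda x:cv2.convertScaleAbs(cv2.resize(x,(390,390),interpolation=cv2.INTER_CUBIC),alpha=1.8,beta=10)
# three post tops, 30x30 windows
w=[b[102:132,433:463],b[125:155,526:556],b[218:248,508:538]]
row=np.hstack([cv2.resize(x,(260,260),interpolation=cv2.INTER_CUBIC) for x in w])
top=np.zeros((300,780,3),np.uint8);top[:300,:300]=cv2.resize(k(a),(300,300));top[:300,320:620]=cv2.resize(b[185:245,440:500],(300,300),interpolation=cv2.INTER_CUBIC)
cv2.imwrite('pics/m.png',np.vstack([top,row]))
E
```

```text
(no output)
```

View pics/m.png

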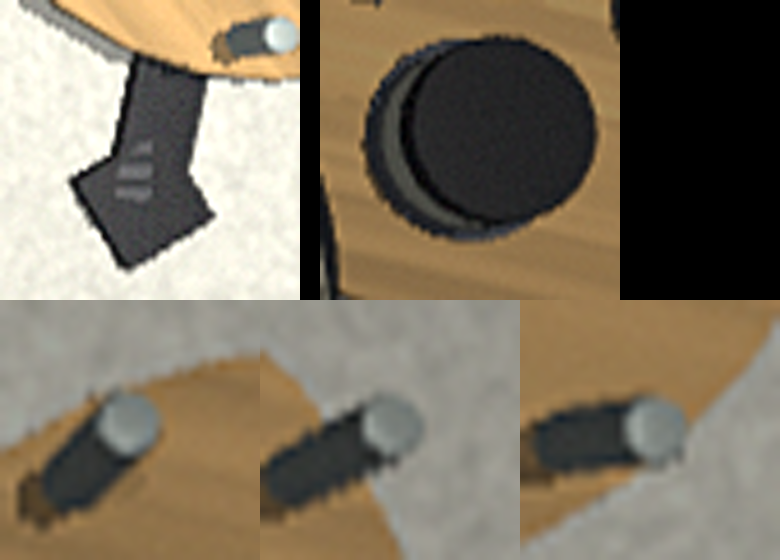

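```bash
python3 - <<'E'
from h import *
def pol(w): d=w[:2]-C;return np.linalg.norm(d).round(4),np.degrees(np.arctan2(d[1],d[0])).round(2)
def px(o,p,s): return np.array(o)+(np.array(p)+.5)/s-.5
P=np.array([ray('top',px(o,p,260/30),.075)[:2] for o,p in [((433,102),(130,124)),((526,125),(133,126)),((508,218),(137,130))]])
for c in P: print('post',pol(c))
print('mid of opposite',(P[0]+P[2])/2)
j=ray('top',px((440,185),(183,129),5),.07);print('jar',j,pol(j))
W=[ray('top',px((420,235),p,300/65),.01) for p in[(70+2,181),(215,214),(128,270),(164,100),(156,150)]]
for w in W: print('ptr',w[:2],pol(w))
d=W[4]-W[3];print('bar dir',np.degrees(np.arctan2(d[1],d[0])))
d=W[0]-W[1];print('perp dir',np.degrees(np.arctan2(d[1],d[0]))+90)
mid=(W[0]+W[1])/2;print('mid corners',pol(mid))
E
```

```text
post (np.float64(0.1199), np.float64(32.29))
post (np.float64(0.1209), np.float64(-57.14))
post (np.float64(0.1194), np.float64(-146.81))
mid of opposite [ 0.56491345 -0.11866641]
jar [ 0.50044232 -0.10410299  0.07      ] (np.float64(0.0653), np.float64(167.7))
ptr [ 0.38947938 -0.04847565] (np.float64(0.188), np.float64(158.3))
ptr [ 0.37817118 -0.1051574 ] (np.float64(0.1865), np.float64(176.05))
ptr [ 0.35564187 -0.07045036] (np.float64(0.2139), np.float64(167.16))
ptr [ 0.4221399  -0.08532086] (np.float64(0.1458), np.float64(167.05))
ptr [ 0.40245951 -0.08194477] (np.float64(0.1657), np.float64(167.43))
bar dir 170.2658876770982
perp dir 168.71743905627403
mid corners (np.float64(0.185), np.float64(167.14))
```

```bash
python3 - <<'E'
from h import *
a=cv2.imread('pics/top0.png')[165:240,140:200].astype(int);b=cv2.imread('pics/t6.png')[165:240,140:200].astype(int)
print('cup diff',abs(a-b).mean(),abs(a-b).max())
E
```

```text
cup diff 15.74437037037037 28
```

View pics/t6.png

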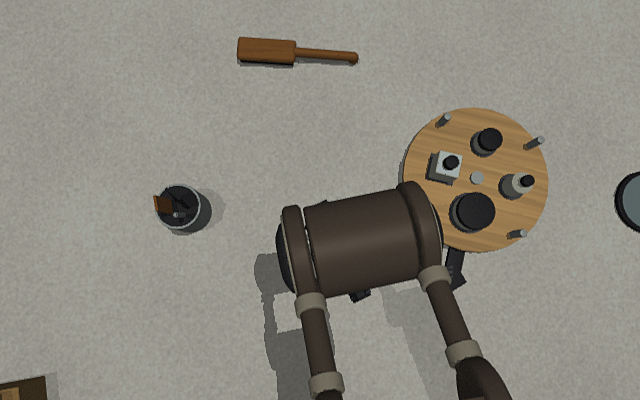

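```bash
python3 -c "
from cell import order
print(order.finish_job())"
```

```text
the job is handed in; nothing more can be done
None
```

I turned the carousel clockwise by about 143° until the wide jar stood in front of the pointer, then backed the gripper off and handed the job in at about 10.5 s. To turn it, I straddled one rim post with the half-open fingers and followed its arc.

- **Jar alignment:** the last top view puts the jar at 167.7° and the pointer at about 167.1–167.4°. That is 0.3–0.6° short of centre, about 0.5 mm at the jar, and within my measuring error. The three visible posts spread by about 0.9° (32.3° to 33.2°). The direction of the bar alone read 170.3°, but it comes from a short span, so I gave it little weight.
- **Robot clear:** the wrist had pulled back to 0.30 m from the turning axis at a height of 0.18 m, touching nothing. The wrist force readings I took were all under 2 N.
- **Cup of combs:** it stayed at the same place in the top view, at pixel (182, 206). A pixel comparison with the first picture did show a difference (mean 16, at most 28). I took that to be an overall brightness change, because the cup had not moved in the picture.
- **Joint range:** the last joint ended at 167.1°, just inside its 168.4° limit.

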